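# Prove the saw's breaker and set the outlet's screw cap

## Task

Get the stone saw's bench supply ready: press the test button on the breaker unit so that its lever drops, then lift the lever back up until it stands against its upper stop. Then screw the knurled cap on the outlet post clockwise (seen from above) until it bottoms out, back it off a quarter turn so that stone dust cannot lock it, and stop there, finishing with the cap still held firmly in the gripper. Leave the stones and hand tools around them lying where they are.

Things in the scene. Friction and masses are not known exactly. Their poses are not given: they have to be found in the camera images.
- breaker: Breaker unit, fixed to the bench for the run: grey steel box 100 (x) x 170 (y) x 70 mm high on a 100 x 180 x 6 mm foot plate. Origin: centre of its underside on the bench; z up; its front faces -x; the lever is on its -y half, the test button on its +y half. It may stand left or right on the bench, turned up to 0.4 rad.
- button_top (a point): Centre of the top face of the breaker's test button: black, round, 28 mm diameter, standing 20 mm above the box top (90 mm above the bench) when not pressed. Breaker frame: x -14, y 50 mm. It is pressed straight down 8 mm against a spring (1.5 N at first, 5 N fully down); the lever trips at about 5 mm.
- button (a joint): Travel of the test button in m: 0 released, 0.008 fully down. It springs back up.
- lever_pivot (a point): Lever's hinge axis, at the lever (breaker frame x 0, y -40 mm, 80 mm above the bench). The axis runs along the breaker's y. The point is fixed to the breaker and has its axes.
- lever_tip (a point): Centre of the lever's handle: a black round crossbar, 16 mm diameter, 26 mm long along the breaker's y, 62 mm from the pivot on a 10 mm steel rod. The grip for pinching by its two ends, or for pushing up from below.
- lever (a joint): Lever angle in rad. 0: up, leaning 0.35 behind vertical (towards the breaker's +x) on its upper stop. It grows as the lever falls forward (towards -x, past the front edge) to 1.60: dropped, 1.25 forward of vertical, handle about 100 mm above the bench. Top-heavy (60 g): either side of the vertical (0.35) it falls to the stop on that side and stays there by its weight.
- outlet: Outlet post, fixed to the bench for the run: grey steel box 110 x 110 x 60 mm high on a 140 (x) x 110 x 6 mm foot plate, with a steel collar 47 mm diameter, 15 mm high, and above it a brass thread 41 mm diameter, 20 mm high. Origin: centre of its underside; z up. It may stand left or right on the bench.
- cap: Black screw cap, already started on the thread: knurled cylinder, 52 mm diameter, 30 mm high; a grey rib 40 x 6 mm, 3.5 mm high, crosses its top along the cap's x. Origin: centre of its underside, on the post's axis, 75 mm above the bench when bottomed. Turns with about 0.1 N m and stays where left. Gripped with the TCP 18 mm above the underside, the fingers clear the box.
- cap_turn (a joint): Turn of the cap in rad, growing clockwise seen from above (screwing on, the cap sinks 1.43 mm per rad): between 0 and 1.0 at the start, 3.60 when bottomed out on the collar (a hard stop); a quarter turn back from there is 2.03.
- stone_mid: Bystander: loose rough stone, about 110 mm across, 40 mm high, between the two units. Origin: centre of its underside.
- chip: Bystander: loose stone chip, 60 mm across, 22 mm high. Origin: centre of its underside.
- brush: Bystander: wooden hand brush lying on a stone slab (45 mm high) at the left of the bench. Origin: its underside.
- square: Bystander: L-shaped steel try square, legs 150 and 90 mm, 6 mm thick, lying on a stone slab (55 mm high) at the right of the bench. Origin: its underside.
- chisel: Bystander: stone chisel, 180 mm long, 16 mm thick, lying ahead of the robot. Origin: underside, about mid-length; blade to its x.
- marker: Bystander: marker pen, 140 mm long, 16 mm thick, lying between the units, nearer the robot. Origin: underside, mid-length.
Things that resemble listed ones, but are neither listed nor needed, are in the scene too. Leave any purple or red look-alike of the breaker alone.

How it is judged:
By the outcome, as a careful person would: the job done as asked, in the order asked, and still so for the second after the job is handed in, while the arm keeps its last pose, push and grip.
It also fails if it takes over 72 s, if anything falls off the work surface, if the arm or the gripper's body presses on something with over 40 N, if the wrist force passes 120 N, or if a joint passes its speed limit or range.

## Robot

A 6-joint arm with a two-finger parallel gripper is mounted at the origin on the work surface. World frame = base frame: x ahead of the robot, y to its left, z up, the work surface at z = 0. Lengths are in m, angles in rad, forces in N, time in s.
With the tool pointing down it reaches from about 0.35 to 0.875 m from the base axis. Payload 4.2 kg.
Tool frame: the origin (TCP) lies between the finger pads, 19 mm behind the fingertips; this is the grasp point; z points along the fingers, y is the line along which they close (so a half turn about z gives the same grasp; the last joint's range is limited). The gripper opens to 85 mm and grips with 20 to 120 N. Pads are 22 mm wide; open, the fingers measure 114 mm over their backs; the gripper's body (76 mm by 85 mm) begins 54 mm behind the grasp point. The pads swing forward as they close: fully open they stand 13 mm farther back than shut.
Start: joints at [1.47, 0.385, 0.008, 0, -1.194, -0.259], TCP at [0.22, 0.585, 0.25] pointing down, gripper open.
Joint ranges: [-3.14, 3.14], [-1.21, 2.06], [-1.07, 1.41], [-3.16, 2.05], [-2.99, -0.16], [-3.1, 3.1]. Speed limits (rad/s): [2.79, 2.79, 3.14, 3.14, 3.14, 3.14].

## Interface

Orientations are given as a unit quaternion [x, y, z, w].
In Python, from cell import manip, eyes, recognise, place_of gives the robot as it stands. The module is installed in compiled form; this text tells all that it offers.
- The arm moves only by the tool apply_moves, never from a script. Its argument "plan" is a list of rows, each a list of 7 numbers: the shift along the world's x, y, z in mm, then the turn, a rotation vector about the world's x, y, z in degrees, then the opening, from -1 (shut) to 1 (fully open). A call has 1 to 12 rows; each row shifts and turns the commanded pose from where the row before left it; what a row does not reach is not made up. A row lasts 1/8 s, in which the tool goes at most 62.5 mm and 10.7 degrees, less where a joint would pass 70% of its speed; a pose out of reach is approached as far as the arm can. A call is refused whole if a number of a shift passes 62.5 or a number of a turn 10.7, either way. A call with a gripper value outside its range is refused whole. The fingers move at their own pace and stop on an object; "newtons" is the grip in N (left out, the last holds). Time passes only in rows, so rows that do not move let the fingers close. It gives the time, the measured TCP pose, the force, the opening and the grip force at its end, in the units of the state.
- manip.observe(): the state, without advancing time (a new reading comes with each control period).
- eyes.snapshot(name): name is "scene" or "top" or "wrist"; returns a dict with "color" (480x640x3 uint8, red, green, blue), "K" (3x3 intrinsics, pixels), "world_from_camera" (4x4, takes a point from camera to world coordinates). Camera axes: x right, y up, looking along -z (the intrinsics and any distortion apply to the point x, -y, -z); pixel columns grow to the right and rows downward; lengths in m; the calibration is good to about 2 mm. A picture is of the moment at which its call begins. There is no depth.
- manip.hand_in(): hands the job in; it is judged then, once.
Trained networks look in a picture, given as the dict that the camera call returned (one of the last four; its "shot" number tells which), for a name from the list of things; names that differ only in an ending like _2 or _b are one class to them, and where a whole thing is asked for, a point or a joint stands for the part that bears it (a point fixed in the world has none). Each returns a list of dicts, best first, with "conf" (0 to 1); they miss things now and then, are a little off and sometimes report something else, mostly with a low value. They report only what shows in the picture. A call takes as long as a camera call. They do not tell look-alikes from the thing itself.
- recognise(picture, target): "location" ([column, row] as shares, 0 to 1, of the picture: columns of its width, rows of its height, amid what is visible of it).
- place_of(picture, target): "location" ([column, row] as shares, 0 to 1, of the picture: columns of its width, rows of its height: a listed point, or the origin of a listed thing).
The state is a dict: "time": time; "joint_positions": joint angles; "joint_velocities": joint speeds; "joint_efforts": joint torques, N m; "tool_pos": TCP position; "ee_rot": TCP orientation; "contact_force": force on the tool from outside, world axes, zero at the start; "torque": the same for the moment, N m; "width": opening from 0.0 (shut) to 1.0 (fully open); "grip_force": force on a finger pad.
Only numpy, scipy, OpenCV 4.12 (cv2) and the standard library are available. Lean on these libraries where they do the work, as an engineer would, in place of code of your own. Each camera call takes 0.05 s, during which the arm holds its last target. There are 200 camera calls.

## Working session

There is one attempt and no reset: what is moved stays moved. The work goes in short steps, Python scripts to look and compute and a tool call to move; the robot and the scene stay as the last step left them, time stands still between calls to the robot, and variables do not carry over. Pictures are saved under pics/ and viewed, at most 10 in all, crops included, and the job is handed in when it is done.

Besides the shell and the picture viewer there is one more tool, called after "Request:" as name(argument=value, ...), one argument or row to a line, values as JSON. apply_moves: Moves the arm, as the interface text tells. Its arguments: {"type":"object","properties":{"plan":{"type":"array"},"newtons":{"type":"number"}},"required":["plan"]}

```bash
mkdir -p pics
cat > h.py <<'E'
from cell import manip, eyes, recognise, place_of
import numpy as np, cv2
def snap(n,save=None):
    p=eyes.snapshot(n)
    if save: cv2.imwrite('pics/'+save,cv2.cvtColor(p['color'],cv2.COLOR_RGB2BGR))
    return p
def ray(p,loc):
    K=np.array(p['K']);T=np.array(p['world_from_camera'])
    u,v=loc[0]*640,loc[1]*480
    d=np.array([(u-K[0,2])/K[0,0],-(v-K[1,2])/K[1,1],-1.])
    return T[:3,3],T[:3,:3]@d
def atz(p,loc,z):
    o,d=ray(p,loc); return o+d*(z-o[2])/d[2]
def proj(p,X):
    K=np.array(p['K']);T=np.array(p['world_from_camera'])
    c=T[:3,:3].T@(np.array(X)-T[:3,3]); return np.array([K[0,0]*c[0]/-c[2]+K[0,2],K[1,1]*-c[1]/-c[2]+K[1,2]])
def tri(r):
    A=0;b=0
    for o,d in r:
        d=d/np.linalg.norm(d);M=np.eye(3)-np.outer(d,d);A=A+M;b=b+M@o
    return np.linalg.solve(A,b)
E
python3 - <<'E'
from h import *
Z=dict(button_top=.09,lever_pivot=.08,lever_tip=.138,breaker=0,outlet=0,cap=.079,chip=0,stone_mid=0,chisel=0,marker=0)
np.set_printoptions(precision=4,suppress=True)
for n in ['top','scene']:
    p=snap(n,n+'1.png'); print(n,np.array(p['world_from_camera']).tolist(),[k for k in p])
    for t,z in Z.items():
        print(t,[(round(r['conf'],2),(np.array(r['location'])*[640,480]).round(1),atz(p,r['location'],z)) for r in place_of(p,t)[:3]])
print(manip.observe())
E
```

```text
top [[-0.026840085282442902, 0.9907314246952864, -0.13315725268748707, 0.30689505285147517], [-0.9995646983405181, -0.028231043254346038, -0.008568665485397866, -0.0038946035800123107], [-0.012248414324335885, 0.13286930540203534, 0.9910578812705745, 1.3699824171106132], [0.0, 0.0, 0.0, 1.0]] ['color', 'K', 'world_from_camera', 'shot']
button_top [(0.57, array([452.1, 337. ]), array([ 0.2324, -0.3246,  0.09  ])), (0.5, array([376.7, 201.9]), array([ 0.5714, -0.1566,  0.09  ])), (0.43, array([204.9, 304.2]), array([0.3277, 0.2761, 0.09  ]))]
lever_pivot [(0.74, array([241.7, 299.3]), array([0.3374, 0.1869, 0.08  ])), (0.7, array([485.1, 320.2]), array([ 0.2702, -0.4104,  0.08  ])), (0.61, array([409.1, 191.9]), array([ 0.5968, -0.241 ,  0.08  ]))]
lever_tip [(0.53, array([488.8, 312.7]), array([ 0.289, -0.402,  0.138])), (0.5, array([241.5, 288.8]), array([0.3607, 0.1787, 0.138 ])), (0.41, array([412.9, 177.7]), array([ 0.6188, -0.2415,  0.138 ]))]
breaker [(0.91, array([394.4, 200.3]), array([ 0.5929, -0.215 ,  0.    ])), (0.81, array([459.9, 324.6]), array([ 0.2583, -0.3694,  0.    
[... 2046 characters left out ...]
323.8]), array([ 0.6357, -0.0212,  0.    ]))]
chisel [(0.57, array([246.3, 250.3]), array([ 0.3448, -0.2011,  0.    ]))]
marker [(0.72, array([330. , 242.1]), array([0.3764, 0.0318, 0.    ]))]
{'time': 1.1, 'joint_positions': array([ 1.4696,  0.3847,  0.0079,  0.    , -1.194 , -0.2586]), 'joint_velocities': array([ 0.0008,  0.0005, -0.0003,  0.0026, -0.0002, -0.0022]), 'joint_efforts': array([ -0.0001, -39.2097,  18.8622,   4.1907,  -0.0003,   0.    ]), 'tool_pos': array([0.22 , 0.585, 0.25 ]), 'ee_rot': array([ 0.9839, -0.1789,  0.    ,  0.    ]), 'contact_force': array([-0.4776,  0.2535,  0.2494]), 'torque': array([ 0.065 , -0.0116,  0.0232]), 'grip_force': 0.0, 'width': 0.997159572446758}
```

View pictures.

View pics/top1.png

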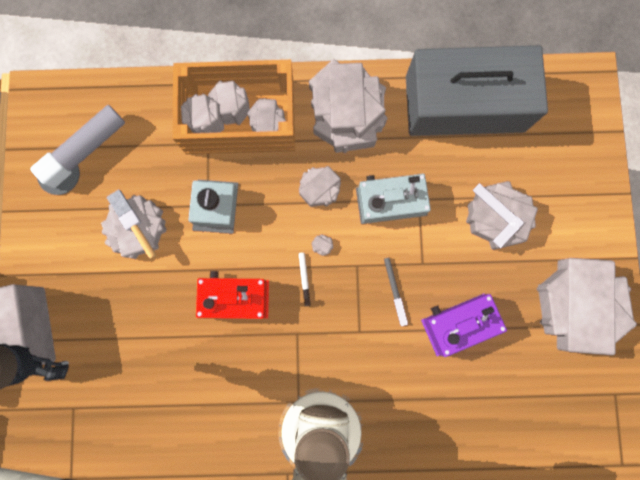

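View pics/scene1.png

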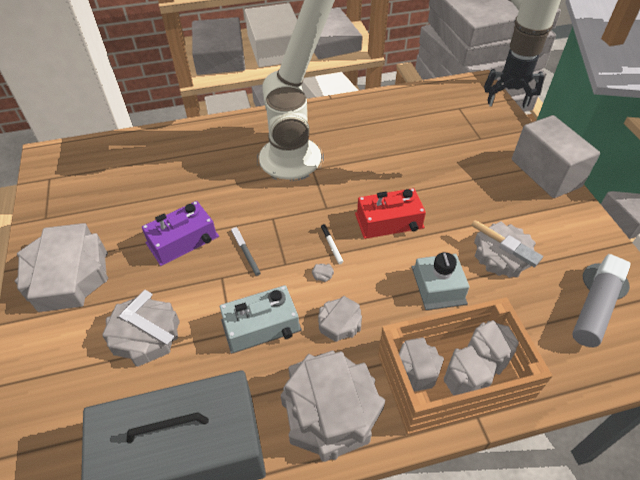

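The grey breaker is around (394,200) in top, with its lever up; the red and purple ones are look-alikes. The cap on the grey post is at about (208,200). I'll move over the cap for a wrist view, then on to the breaker.

Request:
apply_moves(
  plan=[
    [44,-42,3,0,0,0,1],
    [44,-42,3,0,0,0,1],
    [44,-42,3,0,0,0,1],
    [44,-42,3,0,0,0,1],
    [44,-42,3,0,0,0,1],
    [44,-42,3,0,0,0,1],
    [44,-42,3,0,0,0,1],
    [0,0,0,0,0,0,1],
  ],
)

```text
time: 2.1
tool_pos: [0.5305, 0.2879, 0.2709]
ee_rot: [0.983, -0.182, 0.0, 0.0]
contact_force: [0.4, 0.3, -0.8]
width: 1.0
grip_force: 0.0
```

Run:
```python
from h import *
np.set_printoptions(precision=4,suppress=True)
o=manip.observe();print(o['tool_pos'],o['ee_rot'],o['joint_positions'])
p=snap('wrist','w1.png');print(np.array(p['world_from_camera']))
for t,z in dict(cap=.079,outlet=0).items():
    print(t,[(round(r['conf'],2),(np.array(r['location'])*[640,480]).round(1),atz(p,r['location'],z)) for r in place_of(p,t)[:3]])
```

```text
[0.5305 0.2879 0.2709] [ 0.9833 -0.1819  0.0002  0.0001] [ 0.7653  0.3348 -0.0143  0.0005 -1.2217  0.4395]
[[-0.3584  0.8826  0.3042  0.6097]
 [-0.9336 -0.339  -0.1162  0.257 ]
 [ 0.0005 -0.3257  0.9455  0.396 ]
 [ 0.      0.      0.      1.    ]]
cap [(0.92, array([311.4, 127.5]), array([0.5936, 0.269 , 0.079 ])), (0.16, array([314.6, 124.3]), array([0.5949, 0.2659, 0.079 ]))]
outlet [(0.58, array([317.5, 126.2]), array([0.5886, 0.2661, 0.    ]))]
```

View pics/w1.png

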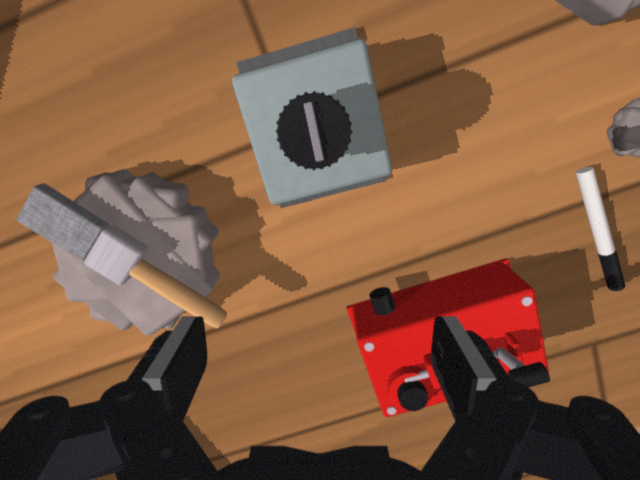

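The wrist view shows the cap at about (314,130) on the grey post, with the rib near vertical in the image, and the red look-alike at lower right. I'll fit the cap top circle, then move to the breaker.

Run:
```python
from h import *
np.set_printoptions(precision=4,suppress=True)
p=snap('wrist');im=p['color']
g=im.max(axis=2).copy(); roi=np.zeros_like(g); roi[80:180,265:365]=1
m=((g<75)&(roi>0)).astype(np.uint8)
m=cv2.morphologyEx(m,cv2.MORPH_CLOSE,np.ones((13,13)))
m=cv2.morphologyEx(m,cv2.MORPH_OPEN,np.ones((9,9)))
c=max(cv2.findContours(m,0,2)[0],key=cv2.contourArea)
print(cv2.fitEllipse(c),cv2.minEnclosingCircle(c))
e=cv2.fitEllipse(c)[0]
for z in (.094,.109):print(atz(p,[e[0]/640,e[1]/480],z))
```

```text
((317.2188720703125, 124.4909896850586), (74.02680206298828, 76.40214538574219), 4.4442138671875) ((317.0, 124.5), 39.32248306274414)
[0.5921 0.2673 0.094 ]
[0.5929 0.2669 0.109 ]
```

Request:
apply_moves(
  plan=[
    [0,-58,0,0,0,0,1],
    [0,-58,0,0,0,0,1],
    [0,-58,0,0,0,0,1],
    [0,-58,0,0,0,0,1],
    [-4,-58,0,0,0,9,1],
    [-10,-58,0,0,0,10,1],
    [-10,-58,0,0,0,10,1],
    [-10,-40,0,0,0,0,1],
    [0,0,0,0,0,0,1],
  ],
)

```text
time: 3.42
tool_pos: [0.4943, -0.1516, 0.2712]
ee_rot: [0.998, 0.066, 0.0, 0.0]
contact_force: [-0.4, -0.5, 0.2]
width: 0.999
grip_force: 0.0
```

Run:
```python
from h import *
np.set_printoptions(precision=4,suppress=True)
o=manip.observe();print(o['tool_pos'],o['ee_rot'],o['joint_positions'])
for n in ('wrist','top'):
  p=snap(n,n+'2.png')
  for t,z in dict(button_top=.09,lever_pivot=.08,lever_tip=.138,breaker=0).items():
    print(t,[(round(r['conf'],2),(np.array(r['location'])*[640,480]).round(1),atz(p,r['location'],z)) for r in place_of(p,t)[:3]])
```

```text
[ 0.4943 -0.1516  0.2712] [0.9978 0.066  0.     0.    ] [ 0.0166  0.1849 -0.2189  0.     -1.1669  1.6862]
button_top [(0.64, array([339.9, 111.7]), array([ 0.5729, -0.1579,  0.09  ])), (0.24, array([183.9, 187.9]), array([ 0.5007, -0.0454,  0.09  ]))]
lever_pivot [(0.77, array([464.1,  92.5]), array([ 0.5984, -0.2486,  0.08  ]))]
lever_tip [(0.92, array([502.,  59.]), array([ 0.616 , -0.2466,  0.138 ]))]
breaker [(0.6, array([388.6,  94.6]), array([ 0.5924, -0.2059,  0.    ]))]
button_top [(0.49, array([206.4, 302.4]), array([0.3319, 0.2725, 0.09  ]))]
lever_pivot [(0.73, array([483.6, 318.9]), array([ 0.2734, -0.4068,  0.08  ])), (0.7, array([246.1, 297.8]), array([0.3408, 0.176 , 0.08  ]))]
lever_tip [(0.49, array([489.5, 310.1]), array([ 0.2951, -0.4039,  0.138 ])), (0.4, array([241.1, 289.7]), array([0.3587, 0.1796, 0.138 ]))]
breaker [(0.64, array([461.4, 324.9]), array([ 0.2575, -0.3732,  0.    ])), (0.6, array([231.6, 297.4]), array([0.3449, 0.2254, 0.    ]))]
```

View pics/wrist2.png

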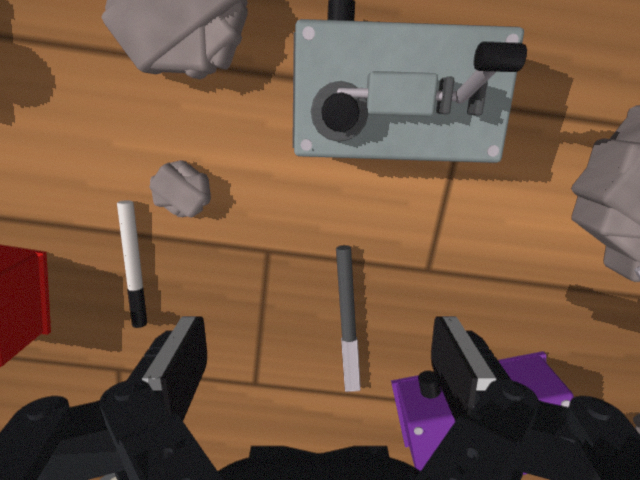

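The wrist view shows the grey breaker with its button at (341,112) and lever bar at (500,57), yaw about 0.11 rad. Next I'll press the button with the fingers shut.

Request:
apply_moves(
  plan=[
    [40,-3,-20,0,0,0,-1],
    [39,-3,-40,0,0,0,-1],
    [0,0,-45,0,0,0,-1],
    [0,0,-40,0,0,0,-1],
    [0,0,-8,0,0,0,-1],
    [0,0,0,0,0,0,-1],
    [0,0,0,0,0,0,-1],
  ],
  newtons=30,
)

```text
time: 4.8
tool_pos: [0.5754, -0.1569, 0.1202]
ee_rot: [0.998, 0.067, 0.002, 0.0]
contact_force: [0.3, 0.6, 0.1]
width: -0.001
grip_force: 0.0
```

Request:
apply_moves(
  plan=[
    [0,0,-3,0,0,0,-1],
    [0,0,-3,0,0,0,-1],
    [0,0,-2,0,0,0,-1],
    [0,0,0,0,0,0,-1],
  ],
)

```text
time: 5.3
tool_pos: [0.5743, -0.1568, 0.1104]
ee_rot: [0.998, 0.067, 0.0, 0.0]
contact_force: [0.3, -0.5, 2.9]
width: 0.0
grip_force: 1.3
```

Request:
apply_moves(
  plan=[
    [0,0,-2,0,0,0,-1],
    [0,0,-2,0,0,0,-1],
    [0,0,0,0,0,0,-1],
  ],
)

```text
time: 5.68
tool_pos: [0.5743, -0.1568, 0.1061]
ee_rot: [0.998, 0.067, 0.0, 0.0]
contact_force: [-0.4, 0.1, 3.7]
width: -0.004
grip_force: 2.1
```

Run:
```python
from h import *
np.set_printoptions(precision=4,suppress=True)
print(manip.observe()['contact_force'])
p=snap('scene','s2.png');im=cv2.imread('pics/s2.png')[250:380,170:350];cv2.imwrite('pics/s2c.png',cv2.resize(im,None,fx=4,fy=4,interpolation=cv2.INTER_CUBIC))
print([(r['conf'],np.array(r['location'])*[640,480]) for r in place_of(p,'lever_tip')])
```

```text
[-0.4025  0.0541  3.6989]
[(0.61, array([158.528, 218.496])), (0.46, array([380.224, 194.304]))]
```

View pics/s2c.png

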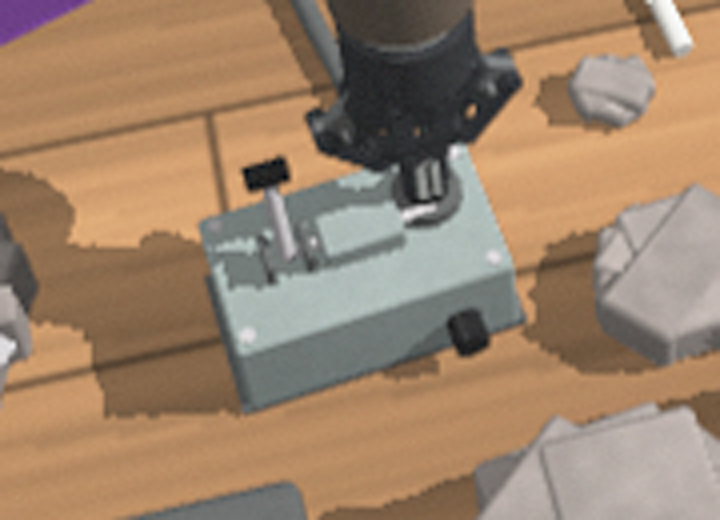

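The lever has gone over toward the front (bar at about (265,172) in the crop). One millimetre more to be sure, then lift and look.

Request:
apply_moves(
  plan=[
    [0,0,-1.5,0,0,0,-1],
    [0,0,0,0,0,0,-1],
    [0,0,30,0,0,0,-1],
    [0,0,40,0,0,0,-1],
    [-25,-30,30,0,0,0,0.2],
    [-45,-30,25,0,0,0,0.2],
    [-25,-30,0,0,0,-1,0.2],
    [0,0,0,0,0,0,0.2],
    [0,0,0,0,0,0,0.2],
  ],
)

```text
time: 6.9
tool_pos: [0.4787, -0.2467, 0.2286]
ee_rot: [0.998, 0.058, -0.001, -0.0]
contact_force: [0.7, 0.3, -0.9]
width: 0.602
grip_force: 0.0
```

Run:
```python
from h import *
np.set_printoptions(precision=4,suppress=True)
o=manip.observe();print(o['tool_pos'],o['ee_rot'],o['width'])
p=snap('wrist','w3.png')
for t,z in dict(button_top=.09,lever_pivot=.08,lever_tip=.0995,breaker=0).items():
    print(t,[(round(r['conf'],2),(np.array(r['location'])*[640,480]).round(1),atz(p,r['location'],z)) for r in place_of(p,t)[:3]])
```

```text
[ 0.4787 -0.2467  0.2286] [ 0.9983  0.0578 -0.0008 -0.0004] 0.6018859130038384
button_top [(0.86, array([190.2,  68.1]), array([ 0.5724, -0.1575,  0.09  ]))]
lever_pivot [(0.73, array([470.2, 459.8]), array([ 0.2736, -0.409 ,  0.08  ])), (0.63, array([338.2,  47.2]), array([ 0.5955, -0.2463,  0.08  ]))]
lever_tip [(0.68, array([338.4, 148.5]), array([ 0.5359, -0.2533,  0.0995]))]
breaker [(0.93, array([408.3, 404.9]), array([ 0.2589, -0.3723,  0.    ])), (0.75, array([286.6,  56. ]), array([ 0.5937, -0.2079,  0.    ]))]
```

View pics/w3.png

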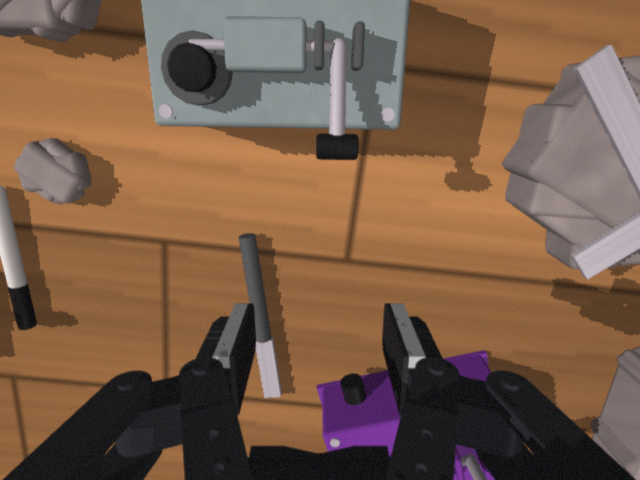

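The lever lies dropped, with its bar at (338,147), about (0.536,-0.253) at the expected 0.1 m height. I'll pinch its ends.

Request:
apply_moves(
  plan=[
    [28,-3,-10,0,0,0,0.2],
    [29,-3,-30,0,0,0,0.2],
    [0,0,-40,0,0,0,0.2],
    [0,0,-30,0,0,0,0.2],
    [0,0,-14,0,0,0,0.2],
    [0,0,0,0,0,0,0.2],
    [0,0,0,0,0,0,-1],
    [0,0,0,0,0,0,-1],
    [0,0,0,0,0,0,-1],
    [0,0,0,0,0,0,-1],
    [0,0,0,0,0,0,-1],
  ],
  newtons=20,
)

```text
time: 8.52
tool_pos: [0.5367, -0.2515, 0.1074]
ee_rot: [0.998, 0.057, 0.001, -0.001]
contact_force: [0.2, 6.8, 4.0]
width: 0.294
grip_force: 21.8
```

Request:
apply_moves(
  plan=[
    [0,1,0,0,0,0,-1],
    [4.4,0.5,10.2,0,0,0,-1],
    [6,0.7,9.2,0,0,0,-1],
    [7.5,0.9,7.9,0,0,0,-1],
    [9,1,6.5,0,0,0,-1],
    [0,0,0,0,0,0,-1],
  ],
)

```text
time: 9.28
tool_pos: [0.5634, -0.2486, 0.1402]
ee_rot: [0.998, 0.058, 0.0, 0.0]
contact_force: [-3.7, 3.5, 3.3]
width: 0.299
grip_force: 21.0
```

Request:
apply_moves(
  plan=[
    [9.9,1.1,4.7,0,0,0,-1],
    [10.5,1.2,3,0,0,0,-1],
    [11,1.3,1,0,0,0,-1],
    [10.7,1.2,-0.9,0,0,0,-1],
    [10.4,1.2,-2.8,0,0,0,-1],
    [0,0,0,0,0,0,-1],
    [0,0,0,0,0,0,-1],
  ],
)

```text
time: 10.15
tool_pos: [0.6178, -0.2429, 0.1454]
ee_rot: [0.998, 0.059, 0.003, 0.001]
contact_force: [0.4, 3.1, 4.1]
width: 0.299
grip_force: 19.6
```

Request:
apply_moves(
  plan=[
    [3,0.3,-1,0,0,0,-1],
    [0,0,0,0,0,0,-1],
    [0,0,0,0,0,0,0.2],
    [0,0,0,0,0,0,0.2],
    [0,0,0,0,0,0,0.2],
    [0,0,20,0,0,0,0.2],
    [0,0,40,0,0,0,0.2],
    [-40,0,40,0,0,0,0.2],
    [-50,0,0,0,0,0,0.2],
    [-30,0,0,0,0,0,0.2],
    [0,0,0,0,0,0,0.2],
  ],
)

```text
time: 11.52
tool_pos: [0.4966, -0.2426, 0.244]
ee_rot: [0.998, 0.058, 0.0, 0.0]
contact_force: [0.0, -0.1, 0.0]
width: 0.597
grip_force: 0.0
```

Run:
```python
from h import *
np.set_printoptions(precision=4,suppress=True)
o=manip.observe();print(o['tool_pos'],o['ee_rot'],o['joint_positions'])
p=snap('wrist','w4.png')
for t,z in dict(button_top=.09,lever_pivot=.08,lever_tip=.138).items():
    print(t,[(round(r['conf'],2),(np.array(r['location'])*[640,480]).round(1),atz(p,r['location'],z)) for r in place_of(p,t)[:3]])
```

```text
[ 0.4966 -0.2426  0.244 ] [0.9983 0.0575 0.0004 0.    ] [-0.1611  0.2662 -0.1814 -0.0001 -1.1224  1.8471]
button_top [(0.92, array([200.4, 100.1]), array([ 0.5724, -0.1558,  0.09  ]))]
lever_pivot [(0.83, array([339.,  78.]), array([ 0.597 , -0.2458,  0.08  ])), (0.71, array([462.3, 463.3]), array([ 0.2707, -0.4078,  0.08  ]))]
lever_tip [(0.83, array([349.1,  28.5]), array([ 0.6181, -0.2455,  0.138 ]))]
```

View pics/w4.png

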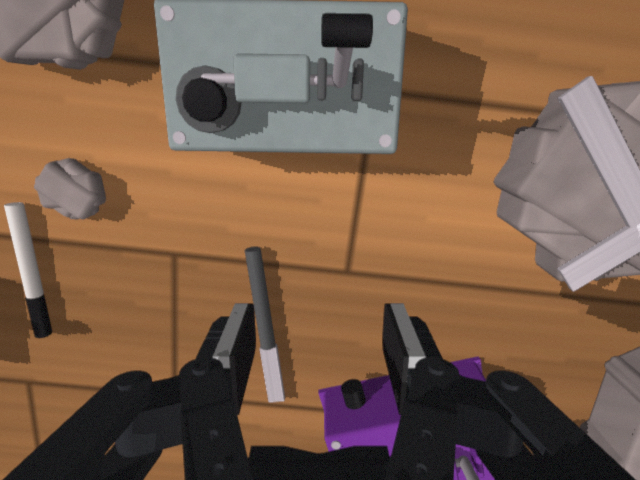

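The lever's bar is at (348,30), back to (0.618,-0.246), the position it had on its upper stop before. On to the cap.

Request:
apply_moves(
  plan=[
    [10,56,2,0,0,5,1],
    [10,57,0,0,0,5,1],
    [10,57,0,0,0,5,1],
    [10,57,0,0,0,5,1],
    [11,57,0,0,0,5,1],
    [11,57,0,0,0,5,1],
    [11,57,0,0,0,5,1],
    [11,57,0,0,0,5,1],
    [11,57,0,0,0,5,1],
    [0,0,0,0,0,0,1],
    [0,0,0,0,0,0,1],
  ],
)

```text
time: 13.1
tool_pos: [0.5935, 0.2701, 0.2442]
ee_rot: [0.9, 0.436, -0.001, 0.0]
contact_force: [0.5, -0.6, -0.4]
width: 1.0
grip_force: 0.0
```

Run:
```python
from h import *
np.set_printoptions(precision=4,suppress=True)
o=manip.observe();print(o['tool_pos'],o['ee_rot'],o['joint_positions'])
p=snap('wrist','w5.png')
r=place_of(p,'cap');print([(q['conf'],atz(p,q['location'],.079)) for q in r])
u,v=proj(p,[.5925,.267,.109]).astype(int);print(u,v)
g=p['color'].max(axis=2);roi=np.zeros_like(g);cv2.circle(roi,(int(u),int(v)),75,1,-1)
m=((g<75)&(roi>0)).astype(np.uint8)
m=cv2.morphologyEx(m,cv2.MORPH_CLOSE,np.ones((15,15)));m=cv2.morphologyEx(m,cv2.MORPH_OPEN,np.ones((9,9)))
c=max(cv2.findContours(m,0,2)[0],key=cv2.contourArea);e=cv2.fitEllipse(c);print(e)
print(atz(p,[e[0][0]/640,e[0][1]/480],.109),atz(p,[e[0][0]/640,e[0][1]/480],.094))
im=cv2.imread('pics/w5.png');cv2.ellipse(im,e,(0,255,0),1);cv2.imwrite('pics/w5.png',im)
```

```text
[0.5935 0.2701 0.2442] [ 0.9     0.4358 -0.0009  0.0002] [ 0.6747  0.4355  0.0729  0.0001 -1.21    1.798 ]
[(0.94, array([0.5924, 0.2684, 0.079 ]))]
318 233
((318.2506408691406, 228.88754272460938), (74.9480209350586, 78.7634048461914), 176.89418029785156)
[0.5942 0.2699 0.109 ] [0.5912 0.2661 0.094 ]
```

View pics/w5.png

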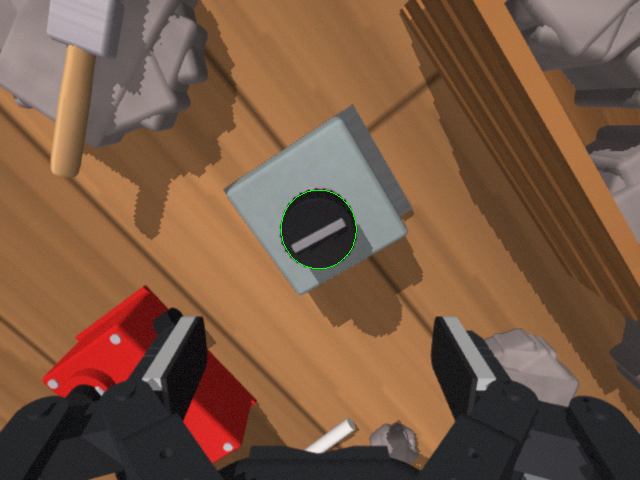

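The ellipse sits on the cap at (318,229) and the fingers straddle it. Now I'll descend and grip.

Request:
apply_moves(
  plan=[
    [0,-2,-40,0,0,0,1],
    [0,0,-45,0,0,0,1],
    [0,0,-30,0,0,0,1],
    [0,0,-20,0,0,0,1],
    [0,0,-11,0,0,0,1],
    [0,0,0,0,0,0,1],
    [0,0,0,0,0,0,1],
  ],
)

```text
time: 14.08
tool_pos: [0.5941, 0.2677, 0.1006]
ee_rot: [0.9, 0.436, 0.001, -0.0]
contact_force: [0.5, -0.2, -0.3]
width: 0.997
grip_force: 0.0
```

Request:
apply_moves(
  plan=[
    [0,0,0,0,0,0,-1],
    [0,0,0,0,0,0,-1],
    [0,0,0,0,0,0,-1],
    [0,0,0,0,0,0,-1],
    [0,0,0,0,0,0,-1],
  ],
  newtons=60,
)

```text
time: 14.7
tool_pos: [0.5922, 0.269, 0.1011]
ee_rot: [0.9, 0.436, 0.0, -0.001]
contact_force: [-7.2, 4.4, 7.4]
width: 0.589
grip_force: 61.6
```

```bash
python3 -c "
from h import *
o=manip.observe();print(o)"
```

```text
{'time': 14.7, 'joint_positions': array([ 0.67381083,  0.5566351 , -0.10713828, -0.00225609, -0.90649834,
        1.80044187]), 'joint_velocities': array([-0.00123726,  0.00190199, -0.0006212 , -0.00020696, -0.00014133,
        0.00118058]), 'joint_efforts': array([ -3.85705367, -40.23029208,  15.3323257 ,   4.65344265,
         0.96302155,   0.05193069]), 'tool_pos': array([0.59219836, 0.26899897, 0.1010697 ]), 'ee_rot': array([ 8.99996929e-01,  4.35895251e-01,  6.01905309e-05, -9.24306607e-04]), 'contact_force': array([-7.18174439,  4.36171919,  7.42812526]), 'torque': array([ 1.03669087,  2.08579835, -0.09203951]), 'grip_force': 61.57094120979309, 'width': 0.5887286732147411}
```

Request:
apply_moves(
  plan=[
    [-1.5,1,-0.2,0,0,-10,-1],
    [0,0,-0.2,0,0,-10,-1],
    [0,0,-0.3,0,0,-10,-1],
    [0,0,-0.2,0,0,-10,-1],
    [0,0,-0.3,0,0,-10,-1],
    [0,0,-0.2,0,0,-10,-1],
    [0,0,-0.3,0,0,-10,-1],
    [0,0,-0.2,0,0,-10,-1],
    [0,0,-0.3,0,0,-10,-1],
    [0,0,-0.2,0,0,-10,-1],
    [0,0,-0.3,0,0,-10,-1],
    [0,0,-0.2,0,0,-10,-1],
  ],
)

```text
time: 16.2
tool_pos: [0.5919, 0.2677, 0.0981]
ee_rot: [0.826, -0.564, 0.0, 0.001]
contact_force: [-1.3, -2.8, 5.9]
width: 0.588
grip_force: 61.7
```

```bash
cat > st.py <<'E'
from h import *
np.set_printoptions(precision=3,suppress=True)
o=manip.observe();e=o['ee_rot'];print(o['tool_pos'],'yaw',np.degrees(2*np.arctan2(e[1],e[0])),'F',o['contact_force'],'T',o['torque'],'q',o['joint_positions'],o['joint_efforts'][5],o['width'],o['grip_force'])
E
python3 st.py
```

```text
[0.592 0.268 0.098] yaw -68.63793427213236 F [-1.285 -2.771  5.947] T [-0.891  0.549  0.135] q [ 0.674  0.559 -0.113  0.002 -0.899 -0.302] 0.8333019912242889 0.5877241069455742 61.68004631996155
```

Request:
apply_moves(
  plan=[
    [0,0,-0.3,0,0,-10,-1],
    [0,0,-0.2,0,0,-10,-1],
    [0,0,0,0,0,0,-1],
  ],
)

```text
time: 16.58
tool_pos: [0.5917, 0.2676, 0.0976]
ee_rot: [0.717, -0.697, 0.0, 0.001]
contact_force: [-2.9, -4.1, 6.5]
width: 0.589
grip_force: 61.8
```

```bash
python3 st.py
```

```text
[0.592 0.268 0.098] yaw -88.40560551904456 F [-2.887 -4.145  6.475] T [-0.938  0.641 -0.056] q [ 0.674  0.559 -0.114  0.001 -0.899 -0.647] -0.1089325756765902 0.5890680158105085 61.809221506118774
```

Request:
apply_moves(
  plan=[
    [0,0,-0.2,0,0,-7,-1],
    [0,0,-0.1,0,0,-5,-1],
    [0,0,0,0,0,0,-1],
  ],
)

```text
time: 16.95
tool_pos: [0.5915, 0.2676, 0.0972]
ee_rot: [-0.64, 0.768, -0.0, -0.001]
contact_force: [-2.6, -3.2, 6.6]
width: 0.596
grip_force: 61.8
```

```bash
python3 st.py
```

```text
[0.591 0.268 0.097] yaw 259.6225278024537 F [-2.62  -3.183  6.595] T [-0.932  0.798 -0.043] q [ 0.674  0.56  -0.114  0.001 -0.899 -0.856] -0.0034582047373987734 0.5960152657804747 61.81335210800171
```

```bash
python3 -c "
from h import *
p=snap('wrist','w6.png')
im=cv2.imread('pics/w6.png')[150:480,120:520];cv2.imwrite('pics/w6c.png',im)"
```

```text
(no output)
```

View pics/w6c.png

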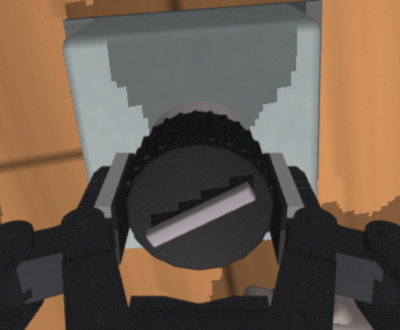

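The rib, from (150,238) to (253,190) in the crop, holds its angle of about 25° relative to the gripper, so the cap turns with it. I'll continue in smaller steps, watching torque and rib.

```bash
cat >> st.py <<'E'
p=snap('wrist');g=cv2.cvtColor(p['color'],cv2.COLOR_RGB2GRAY)[320:430,255:395]
m=(g>95).astype(np.uint8);roi=np.zeros_like(m);cv2.ellipse(roi,(72,42),(60,50),0,0,360,1,-1)
n,l,s,_=cv2.connectedComponentsWithStats(m*roi)
k=1+np.argmax(s[1:,4]);ys,xs=np.where(l==k);r=cv2.minAreaRect(np.c_[xs,ys].astype(np.float32))
v=cv2.fitLine(np.c_[xs,ys].astype(np.float32),2,0,.01,.01).ravel();print('rib',np.degrees(np.arctan2(-v[1],v[0])),r)
E
python3 st.py
```

```text
[0.591 0.268 0.097] yaw 259.64301464297444 F [-3.222 -2.549  6.466] T [-0.926  0.841 -0.08 ] q [ 0.674  0.56  -0.114  0.001 -0.899 -0.855] 0.07139521418139338 0.5916477498075919 61.813305616378784
rib 25.295599 ((68.78958129882812, 45.61324691772461), (14.844749450683594, 107.55535888671875), 64.72228240966797)
```

Request:
apply_moves(
  plan=[
    [0,0,-0.1,0,0,-5,-1],
    [0,0,-0.1,0,0,-5,-1],
  ],
)

```text
time: 17.3
tool_pos: [0.5914, 0.2676, 0.097]
ee_rot: [-0.57, 0.822, -0.0, -0.001]
contact_force: [-3.0, -2.9, 6.3]
width: 0.592
grip_force: 61.8
```

```bash
python3 st.py
```

```text
[0.591 0.268 0.097] yaw 249.52665884339066 F [-2.968 -2.855  6.322] T [-0.851  0.936  0.094] q [ 0.674  0.56  -0.114  0.001 -0.898 -1.032] 0.3835618123412132 0.5917784399481317 61.80563807487488
rib 25.47608 ((68.68894958496094, 45.39775466918945), (15.039569854736328, 107.5351791381836), 64.59228515625)
```

Request:
apply_moves(
  plan=[
    [0,0,-0.1,0,0,-5,-1],
    [0,0,-0.1,0,0,-5,-1],
  ],
)

```text
time: 17.6
tool_pos: [0.5912, 0.2677, 0.0968]
ee_rot: [-0.496, 0.868, -0.001, -0.001]
contact_force: [-4.3, -2.6, 6.7]
width: 0.591
grip_force: 61.8
```

```bash
python3 st.py
```

```text
[0.591 0.268 0.097] yaw 239.52221297474802 F [-4.258 -2.637  6.71 ] T [-0.744  1.091  0.075] q [ 0.674  0.56  -0.115  0.001 -0.898 -1.207] 0.38375822827219963 0.5911455336570643 61.78964138031006
rib 25.426891 ((68.55712890625, 45.17286682128906), (15.468626976013184, 107.5803451538086), 64.59228515625)
```

Request:
apply_moves(
  plan=[
    [-0.5,0,-0.1,0,0,-4,-1],
    [0,0,-0.1,0,0,-4,-1],
  ],
)

```text
time: 17.9
tool_pos: [0.5911, 0.2677, 0.0966]
ee_rot: [-0.435, 0.9, -0.001, -0.001]
contact_force: [-2.7, -2.7, 6.6]
width: 0.589
grip_force: 61.8
```

```bash
python3 st.py
```

```text
[0.591 0.268 0.097] yaw 231.55896907211724 F [-2.684 -2.708  6.57 ] T [-0.851  0.759  0.107] q [ 0.675  0.56  -0.116  0.001 -0.896 -1.346] 0.29266415163874626 0.5892742404075839 61.78593993186951
rib 25.403812 ((68.42758178710938, 44.90271759033203), (15.981891632080078, 107.59236907958984), 64.65382385253906)
```

Request:
apply_moves(
  plan=[
    [0,0,-0.1,0,0,-4,-1],
    [0,0,-0.1,0,0,-4,-1],
  ],
)

```text
time: 18.2
tool_pos: [0.591, 0.2678, 0.0964]
ee_rot: [-0.371, 0.929, -0.001, -0.001]
contact_force: [-3.0, -1.5, 6.6]
width: 0.589
grip_force: 61.8
```

```bash
python3 st.py
```

```text
[0.591 0.268 0.096] yaw 223.55994700998085 F [-3.015 -1.514  6.561] T [-0.718  0.814  0.058] q [ 0.675  0.56  -0.116  0.001 -0.896 -1.486] 0.29365992173552513 0.5889183479583838 61.78610801696777
rib 25.643148 ((67.74324798583984, 45.0128173828125), (16.320951461791992, 106.25413513183594), 64.62226104736328)
```

Request:
apply_moves(
  plan=[
    [0,0,-0.1,0,0,-4,-1],
    [0,0,-0.1,0,0,-4,-1],
  ],
)

```text
time: 18.5
tool_pos: [0.5909, 0.2679, 0.0962]
ee_rot: [-0.305, 0.952, -0.001, -0.001]
contact_force: [-4.0, -0.9, 6.2]
width: 0.59
grip_force: 61.8
```

```bash
python3 st.py
```

```text
[0.591 0.268 0.096] yaw 215.56176888732844 F [-3.978 -0.901  6.235] T [-0.663  0.926  0.116] q [ 0.675  0.56  -0.116  0.001 -0.896 -1.625] 0.2939157374203205 0.5898638667291857 61.7829966545105
rib 25.927336 ((67.37786865234375, 44.795509338378906), (16.936452865600586, 105.7737808227539), 64.59228515625)
```

Request:
apply_moves(
  plan=[
    [0,0,-0.1,0,0,-3,-1],
    [0,0,-0.1,0,0,-3,-1],
  ],
)

```text
time: 18.8
tool_pos: [0.5909, 0.2679, 0.096]
ee_rot: [-0.255, 0.967, -0.001, -0.001]
contact_force: [-3.2, -1.6, 6.4]
width: 0.59
grip_force: 61.8
```

```bash
python3 st.py
```

```text
[0.591 0.268 0.096] yaw 209.59680223188852 F [-3.157 -1.631  6.381] T [-0.596  1.028  0.087] q [ 0.675  0.56  -0.116  0.001 -0.895 -1.73 ] 0.2035700250416994 0.5895194807436294 61.78744196891785
rib 26.019184 ((67.57464599609375, 45.18891906738281), (16.3863525390625, 105.70096588134766), 64.2039794921875)
```

Request:
apply_moves(
  plan=[
    [0,0,-0.1,0,0,-3,-1],
    [0,0,-0.1,0,0,-3,-1],
  ],
)

```text
time: 19.1
tool_pos: [0.5909, 0.268, 0.0959]
ee_rot: [-0.207, 0.978, -0.001, -0.001]
contact_force: [-4.2, -1.6, 6.4]
width: 0.588
grip_force: 61.8
```

```bash
python3 st.py
```

```text
[0.591 0.268 0.096] yaw 203.8982386976512 F [-4.234 -1.605  6.433] T [-0.469  1.229  1.671] q [ 0.675  0.561 -0.117  0.002 -0.895 -1.83 ] -1.3672957196831703 0.5876303773853453 61.82309031486511
rib 28.253975 ((67.38719177246094, 45.08568572998047), (16.16140365600586, 105.11898803710938), 62.241458892822266)
```

The torque jumped from 0.1 to 1.7 N m and the rib slipped about 2° in the grip, so the cap is on its hard stop after roughly 3.55 rad. Now I'll back it off 90°.

Request:
apply_moves(
  plan=[
    [0,0,0.2,0,0,10,-1],
    [0,0,0.2,0,0,10,-1],
    [0,0,0.3,0,0,10,-1],
    [0,0,0.2,0,0,10,-1],
    [0,0,0.3,0,0,10,-1],
    [0,0,0.2,0,0,10,-1],
    [0,0,0.3,0,0,10,-1],
    [0,0,0.2,0,0,10,-1],
    [0,0,0.3,0,0,9,-1],
    [0,0,0,0,0,0,-1],
    [0,0,0,0,0,0,-1],
  ],
)

```text
time: 20.52
tool_pos: [0.5919, 0.2677, 0.0981]
ee_rot: [0.832, -0.555, 0.001, 0.0]
contact_force: [0.4, -4.5, 6.2]
width: 0.592
grip_force: 61.7
```

```bash
python3 st.py
```

```text
[0.592 0.268 0.098] yaw -67.40900065742579 F [ 0.384 -4.477  6.229] T [-1.126  0.126  0.018] q [ 0.674  0.559 -0.114  0.002 -0.898 -0.281] -0.06877976702526212 0.5924988198242851 61.71105980873108
rib 25.366661 ((68.55216217041016, 45.65692138671875), (15.07553482055664, 107.12859344482422), 64.48612976074219)
```

Request:
apply_moves(
  plan=[
    [0,0,0.1,0,0,3.4,-1],
    [0,0,0,0,0,0,-1],
    [0,0,0,0,0,0,-1],
  ],
)

```text
time: 20.95
tool_pos: [0.5919, 0.2677, 0.0982]
ee_rot: [0.848, -0.53, 0.001, 0.0]
contact_force: [0.5, -4.2, 5.2]
width: 0.592
grip_force: 61.7
```

```bash
python3 st.py
python3 - <<'E'
from h import *
p=snap('scene','s3.png')
im=cv2.imread('pics/s3.png')[200:380,170:500];cv2.imwrite('pics/s3c.png',cv2.resize(im,None,fx=2.4,fy=2.4,interpolation=cv2.INTER_CUBIC))
for n in('lever_tip','lever_pivot'): print(n,[(round(r['conf'],2),(np.array(r['location'])*[640,480]).round(1)) for r in place_of(p,n)], proj(p,[.618,-.2455,.138]))
E
```

```text
[0.592 0.268 0.098] yaw -64.0087081001938 F [ 0.491 -4.198  5.209] T [-1.135  0.099  0.099] q [ 0.674  0.558 -0.114  0.002 -0.898 -0.222] -0.07104354444891214 0.5924917537909817 61.733139753341675
rib 25.476805 ((68.50955200195312, 45.520057678222656), (15.175613403320312, 107.1028060913086), 64.57312774658203)
lever_tip [(0.61, array([156.7, 221. ])), (0.59, array([239. , 311.4])), (0.56, array([381.7, 194.1]))] [239.90527854 307.86549557]
lever_pivot [(0.89, array([375.7, 202.9])), (0.76, array([161.4, 223.5])), (0.68, array([242.1, 315.3]))] [239.90527854 307.86549557]
```

View pics/s3c.png

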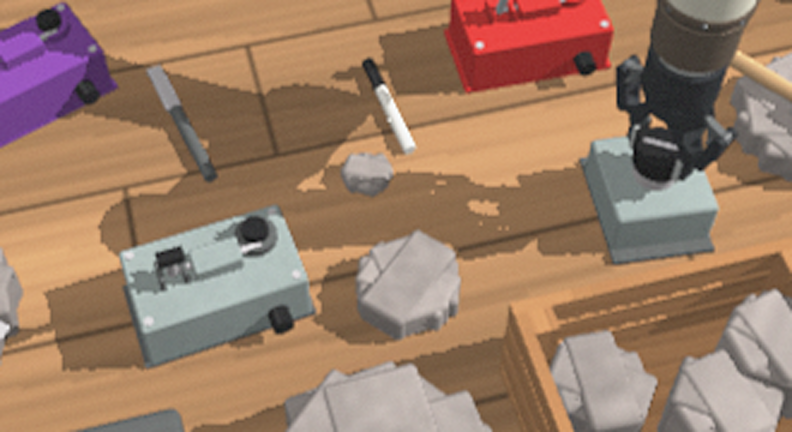

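The lever stands up (bar at about (170,257) in the crop), the stones and tools lie as before, and the cap is held after a 90° back-off.

```bash
python3 -c "
from h import *
print(manip.hand_in())"
```

```text
the job is handed in; nothing more can be done
None
```

I've handed the job in: the breaker was tripped with its test button, the lever is back up against its upper stop, and the cap was screwed down to its hard stop, backed off about 90° (the stop angle is good to about half a degree), and is still held at 60 N.

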